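Eject the tomato tin and trap it

ROBOT

A 6-joint arm with a two-finger parallel gripper is mounted at the origin on a cart in front of the work surface, level with it; the furniture and walls round the work are solid. World frame = base frame: x ahead of the robot, y to its left, z up, the work surface at z = 0. Lengths are in m, angles in rad, forces in N, time in s.
With the tool pointing down it reaches from about 0.25 to 0.8 m from the base axis. Payload 8.5 kg.
Tool frame: the origin (TCP) lies at the very end of the fingers, on their centre line; the grasp point (between the pads) lies 19 mm behind it; z points along the fingers, y is the direction in which the jaws open and shut (so a half turn about z gives the same grasp; the last joint's range is limited). The gripper opens to 85 mm and grips with 20 to 120 N. Pads are 22 mm wide; open, the fingers measure 114 mm over their backs; the gripper's body (76 mm by 85 mm) begins 54 mm behind the grasp point. The pads swing forward as they close: fully open they stand 13 mm farther back than shut.
Start: joints at [-1.156, 0.238, -0.013, 1.319, 0, 1.571], TCP at [0.212, -0.48, 0.231] pointing down, gripper open.
Joint ranges: [-2.66, 2.66], [-1.03, 1.9], [-1.14, 1.46], [-1.82, 2.27], [-1.45, 1.34], [-3.14, 3.14]. Speed limits (rad/s): [2.22, 2.22, 2.79, 3.14, 3.14, 3.14].

INTERFACE

Orientations are given as [roll, pitch, yaw] about the fixed x, y, z axes, in that order (R = Rz(yaw) Ry(pitch) Rx(roll)).
In Python, from station import readout, read_camera, job, boxes_of, cut_out gives the robot as it stands.
- The arm moves only by the tool move_arm, never from a script. Its argument "moves" is a list that holds one entry, the list of rows, each a list of 6 numbers: the shift along the tool's x, y, z in units of 50 mm (1.0 is 50 mm), then the turn, a rotation vector about the tool's x, y, z in units of 8 degrees (1.0 is 8 degrees). A call has exactly 10 rows; each row shifts and turns the pose as measured when the row begins, along the tool's axes as they then stand; what a row does not reach is not made up. A row lasts 1/10 s, in which the tool goes at most 50 mm and 8.59 degrees, less where a joint would pass 70% of its speed; a pose out of reach is approached as far as the arm can. A call is refused whole if a number of a shift passes 1 or a number of a turn 1, either way. A call with a gripper value outside its range is refused whole. "grip" is the opening, from 0 (shut) to 1 (fully open), set as the call begins (left out, the last holds). The fingers move at their own pace and stop on an object; "force" is the grip in N (left out, the last holds). Time passes only in rows, so rows that do not move let the fingers close, or fill a call up. It gives the time, the measured TCP pose, the force and the opening at its end, in the units of the state.
- readout.sense(): the state, without advancing time (a new reading comes with each control period).
- read_camera(name): name is "scene" or "top" or "wrist"; returns a dict with "pixels" (400x640x3 uint8, blue, green, red), "K" (3x3 intrinsics, pixels), "k1" (the pictures are not rectified: a ray, as slopes to the right and down, at radius r is drawn at 1 + k1 r^2 times it, then the intrinsics apply), "cam_to_world" (4x4, takes a point from camera to world coordinates). Camera axes: x right, y down, z forward; pixel columns grow to the right and rows downward; lengths in m; the calibration is good to about 2 mm. A picture is of the moment at which its call begins. There is no depth.
- job.close_job(): hands the job in, once; it reports no verdict.
Trained networks look in a picture, given as the dict that the camera call returned (one of the last four; its "shot" number tells which), for a name from the list of things; names that differ only in an ending like _2 or _b are one class to them, and where a whole thing is asked for, a point or a joint stands for the part that bears it (a point fixed in the world has none). Each returns a list of dicts, best first, with "p" (0 to 1); they miss things now and then, are a little off and sometimes report something else, mostly with a low value. They report only what shows in the picture. A call takes as long as a camera call. They do not tell look-alikes from the thing itself.
- boxes_of(picture, thing): "box" ([left, top, right, bottom] in pixels, round what is visible of it).
- cut_out(picture, thing): "region" (400x640 bool, what is visible of it) and "box" ([left, top, right, bottom] in pixels, round what is visible of it).
The state is a dict: "time_s": time; "joint_positions": joint angles; "joint_vel": joint speeds; "effort": joint torques, N m; "position": TCP position; "eef_rot": TCP orientation; "ft_force": force on the tool from outside, world axes, zero at the start; "wrist_torque": the same for the moment, N m; "grip_width": finger opening in m.
Only numpy, scipy, OpenCV 4.12 (cv2) and the standard library are available. Lean on these libraries where they do the work, as an engineer would, in place of code of your own. Each camera call takes 0.05 s, during which the arm holds its last target. There are 200 camera calls.

TASK

With one finger press down the orange ejector button beside the lane that holds the small tomato tin, and with the other finger, standing in that lane beside the button, stop the tin after it has popped forward over its stop bar and before it slides out over the dispenser's front edge. Finish while still holding: one finger keeps the button down while the tin leans upright against the other. Do not grasp or lift anything, and leave the tall pea tin in its lane and everything else where it is.

Things in the scene. Friction and masses are not known exactly. Their poses are not given: they have to be found in the camera images.
- dispenser: Fixed white and grey two-lane tin dispenser, 206 mm long (x -85 to +121), 241 mm wide over the buttons, 58 mm high at the back. Origin under it on the worktop; x points to its back, y to its left. Tins slide to -x, out over the open front edge at x = -85 mm. Lane centre lines at y = +42.5 (left) and -42.5 mm (right), floor 18 mm up; 4 mm lane walls, tops 30 mm up.
- eject_left (a joint): Travel of the left button (m): 0 up, 0.013 fully down. Springs back with 2.5 (top) to 5 N (bottom); friction adds a few N. An orange stop bar in front of the tin, 8 mm above the floor at dispenser x = 0, is one part with it: at about 0.008 it is level with the floor and a sprung pusher behind the tin (6 N, stroke 140 mm) drives the tin out at about 0.1 m/s. Let up, the bar rises under the tin.
- eject_right (a joint): The same for the right ejector button.
- button_left (a point): Centre of the top face of the left orange button (28 mm along the lane, 24 mm across), 57 mm above the worktop when up and 44 mm when down; at x = -50 mm, y = +102.5 mm of the dispenser, just outside the left lane. It moves with the button.
- button_right (a point): The same for the right button, at x = -50 mm, y = -102.5 mm of the dispenser.
- lane_left (a point): Point on the left lane's floor, on its centre line, straight beside the left button and 60 mm away from it (dispenser x = -50 mm, y = +42.5 mm). A tin stopped by a finger here has slid about 40 mm.
- lane_right (a point): The same for the right lane (dispenser x = -50 mm, y = -42.5 mm).
- tomato_tin_centre (a point): Centre of the small tin with the tomato picture, the one to eject: upright cylinder, 75 mm in diameter, 58 mm high, about 0.25 kg. It starts in the left or the right lane, against the stop bar, centre at dispenser x = about +42 mm.
- pea_tin_centre (a point): Centre of the tall green tin, 75 mm in diameter, 110 mm high, about 0.48 kg, in the other lane; it must stay there.
- salt: Salt shaker, 44 mm in diameter, 90 mm high, standing loose to the left of the dispenser; leave alone. Origin at the centre of its underside.
- garlic: Garlic bulb, about 50 mm, loose to the right of the dispenser; leave alone. Origin at the centre of its underside.
- onion: Onion, about 83 mm wide and 94 mm high, loose behind on the left; leave alone. Origin at the centre of its underside. (A wall cupboard hangs 0.62 m above the worktop from about x = 0.55 m on: keep the arm low and come in from the front.)
Not all that is in view belongs to the job. What is shaped like the part that bears tomato_tin_centre but red is not meant.

How it is judged:
By the outcome, as a careful person would: the job done as asked, in the order asked, and still so for the second after the job is handed in, while the arm keeps its last pose, push and grip.
It also fails if it takes over 32 s, if anything falls off the work surface, if the arm or the gripper's body presses on something with over 40 N, if the wrist force passes 120 N, or if a joint passes its speed limit or range.

## Working session

There is one attempt and no reset: what is moved stays moved. The work goes in short steps, Python scripts to look and compute and a tool call to move; the robot and the scene stay as the last step left them, time stands still between calls to the robot, and variables do not carry over. Pictures are saved under pics/ and viewed, about 8 in all and at most 12, crops included, and the job is handed in when it is done.

Besides the shell and the picture viewer there is one more tool, called after "Call:" as name([rows], argument=value, ...), one row to a line, values as JSON. move_arm: Moves the arm, as the interface text tells. Its arguments: {"type":"object","properties":{"moves":{"type":"array","items":{"type":"array","items":{"type":"array","items":{"type":"number"}}}},"grip":{"type":"number"},"force":{"type":"number"}},"required":["moves"]}

```bash
ls; mkdir -p pics; cat > h.py <<'E'
import numpy as np, cv2
from station import readout, read_camera, job, boxes_of, cut_out
def ray(p,u,v):
    K=np.array(p["K"]);k=p["k1"]
    d=np.array([(u-K[0,2])/K[0,0],(v-K[1,2])/K[1,1]]);s=d.copy()
    for _ in range(20): s=d/(1+k*(s@s))
    T=np.array(p["cam_to_world"]); r=T[:3,:3]@np.r_[s,1]
    return T[:3,3],r/np.linalg.norm(r)
def atz(p,u,v,z):
    o,r=ray(p,u,v); return o+r*(z-o[2])/r[2]
def proj(p,X):
    T=np.array(p["cam_to_world"]);K=np.array(p["K"]);c=T[:3,:3].T@(np.array(X)-T[:3,3])
    s=c[:2]/c[2]; s=s*(1+p["k1"]*(s@s)); return K[:2,:2]@s+K[:2,2]
def tri(obs):
    A=np.zeros((3,3));b=np.zeros(3)
    for p,u,v in obs:
        o,r=ray(p,u,v);M=np.eye(3)-np.outer(r,r);A+=M;b+=M@o
    X=np.linalg.solve(A,b);return X,[np.linalg.norm(proj(p,X)-[u,v]) for p,u,v in obs]
E
python3 - <<'E'
from h import *
for n in ["scene","top"]:
    p=read_camera(n);cv2.imwrite(f"pics/{n}0.png",p["pixels"])
    print(n,np.round(p["cam_to_world"],3).tolist())
    for t in ["dispenser","button_left","button_right","tomato_tin_centre","pea_tin_centre","salt","garlic","onion"]:
        print(t,[(np.round(b["box"]).tolist(),round(b["p"],2)) for b in boxes_of(p,t)][:3])
print(readout.sense())
E
```

```text
pics
scene [[-0.718, -0.344, 0.605, 0.009], [-0.696, 0.364, -0.619, 0.646], [-0.007, -0.866, -0.5, 0.508], [0.0, 0.0, 0.0, 1.0]]
dispenser [([301.0, 201.0, 400.0, 259.0], 0.94)]
button_left [([313.0, 216.0, 342.0, 254.0], 0.83)]
button_right [([344.0, 196.0, 392.0, 218.0], 0.5), ([332.0, 182.0, 358.0, 212.0], 0.4), ([301.0, 200.0, 398.0, 259.0], 0.19)]
tomato_tin_centre [([402.0, 182.0, 434.0, 218.0], 0.8), ([333.0, 183.0, 359.0, 213.0], 0.7)]
pea_tin_centre [([299.0, 170.0, 336.0, 227.0], 0.56)]
salt []
garlic [([361.0, 180.0, 383.0, 202.0], 0.83)]
onion [([303.0, 180.0, 400.0, 259.0], 0.74)]
top [[-0.0, -0.995, 0.099, 0.471], [-1.0, 0.002, 0.022, 0.068], [-0.022, -0.099, -0.995, 0.913], [0.0, 0.0, 0.0, 1.0]]
dispenser [([272.0, 179.0, 375.0, 277.0], 0.88)]
button_left [([274.0, 231.0, 326.0, 257.0], 0.56)]
button_right [([335.0, 234.0, 372.0, 273.0], 0.59)]
tomato_tin_centre [([392.0, 254.0, 432.0, 294.0], 0.66), ([331.0, 202.0, 365.0, 235.0], 0.63)]
pea_tin_centre [([294.0, 196.0, 329.0, 227.0], 0.68)]
salt [([331.0, 235.0, 374.0, 273.0], 0.24)]
garlic [([381.0, 211.0, 401.0, 234.0], 0.82)]
onion [([214.0, 145.0, 254.0, 176.0], 0.94)]
{'time_s': 0.9, 'joint_positions': array([-1.15598271e+00,  2.38194377e-01, -1.34865774e-02,  1.31922443e+00,
       -1.16145904e-05,  1.57079306e+00]), 'joint_vel': array([ 0.00036206,  0.00116198, -0.00032564, -0.00040954, -0.00071189,
       -0.00028809]), 'effort': array([ 1.30414010e-03, -5.38561964e+01,  3.46695435e+01,  2.83309462e-03,
        1.86117933e-05, -8.41281263e-06]), 'position': array([ 0.21156249, -0.48043286,  0.23128441]), 'eef_rot': array([-3.14148359e+00,  1.16142341e-05,  4.14816884e-01]), 'ft_force': array([-0.62500569, -0.09987646,  0.47321425]), 'wrist_torque': array([ 0.04146762, -0.02371926, -0.0454103 ]), 'grip_width': 0.08583086708346804}
```

```bash
python3 - <<'E'
import cv2,numpy as np
a=cv2.imread("pics/top0.png")[130:310,200:440];b=cv2.imread("pics/scene0.png")[150:290,270:450]
cv2.imwrite("pics/top0c.png",cv2.resize(a,None,fx=3.3,fy=3.3,interpolation=cv2.INTER_CUBIC))
cv2.imwrite("pics/scene0c.png",cv2.resize(b,None,fx=4,fy=4,interpolation=cv2.INTER_CUBIC))
E
```

```text
(no output)
```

View pics/top0c.png

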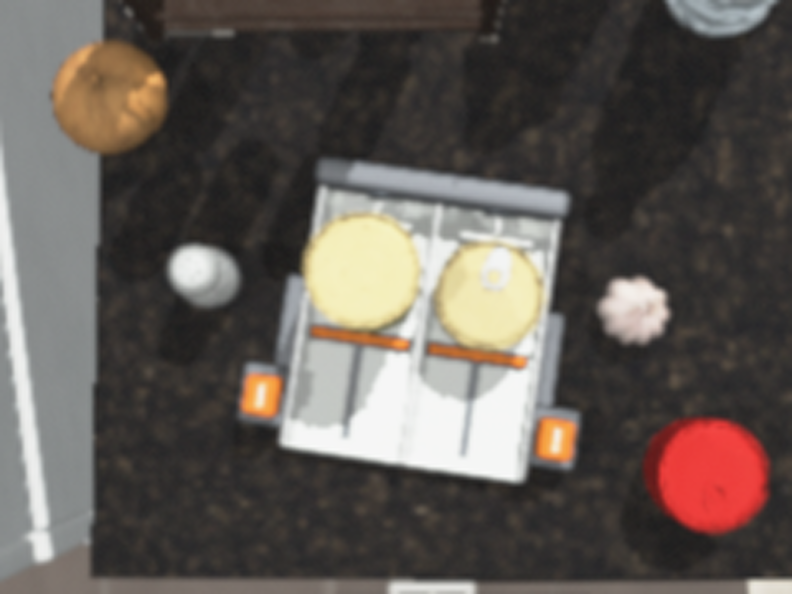

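View pics/scene0c.png

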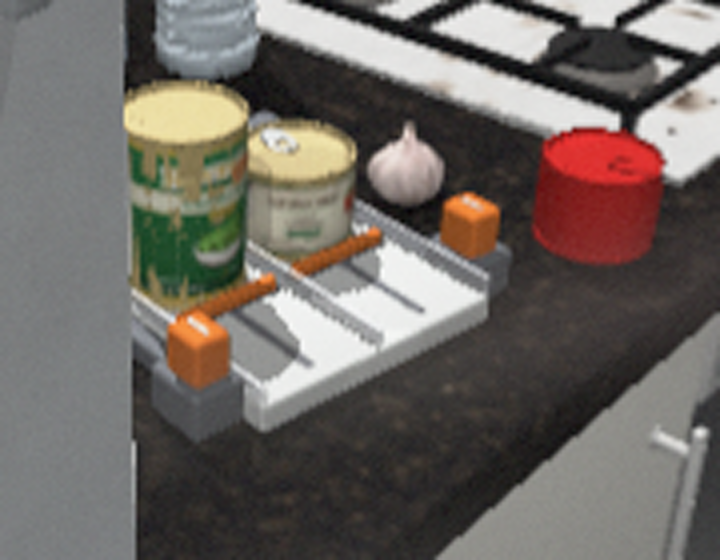

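Candidates for the small tin: top px (348,219) small tin with ring-pull lid in the right lane (cream/tomato label in the scene at (344,197)); red tin at (414,274) – the look-alike, outside; tall pea tin (310,212) in left lane. So it is the right lane and right button (top px ~(368,263)).

```bash
python3 - <<'E'
from h import *
P={}
for n in ["scene","top"]:
    p=read_camera(n);P[n]=p
    h=cv2.cvtColor(p["pixels"],cv2.COLOR_BGR2HSV)
    m=cv2.inRange(h,(7,170,120),(18,255,255))
    k,l,s,c=cv2.connectedComponentsWithStats(m)
    print(n,[(s[i].tolist(),c[i].round(1).tolist()) for i in range(1,k) if s[i,4]>20])
t=P["top"];s=P["scene"]
print("tri R",tri([(t,368.5,263.0),(s,387.8,200.7)]),"L",tri([(t,279.4,249.7),(s,319.5,231.7)]))
R=atz(t,368.5,263.0,.057);L=atz(t,279.4,249.7,.057)
print(R,L,np.linalg.norm(R-L))
y=(L-R)[:2];y/=np.linalg.norm(y);yaw=np.arctan2(-y[0],y[1])
x=np.array([np.cos(yaw),np.sin(yaw)]);O=(L+R)[:2]/2+.05*x
print("yaw",yaw,"O",O)
W=lambda a,b,z:np.r_[O+a*x+b*y,z]
for nm,q in dict(fl=(-.085,.085,.018),fr=(-.085,-.085,.018),tin=(.042,-.0425,.076),barR0=(0,-.008,.026),barR1=(0,-.077,.026),br=(-.05,-.1025,.057),lane=(-.05,-.0425,.018)).items():
    print(nm,W(*q).round(4),proj(t,W(*q)).round(1),proj(s,W(*q)).round(1))
for n,p in P.items():
    im=p["pixels"].copy()
E
```

```text
scene [([381, 198, 14, 16, 161], [387.1, 205.9]), ([343, 208, 22, 10, 64], [353.5, 212.6]), ([312, 219, 27, 27, 249], [321.1, 233.1])]
top [([295, 230, 28, 5, 45], [308.8, 232.0]), ([331, 235, 27, 6, 47], [344.1, 237.3]), ([274, 244, 6, 11, 26], [275.5, 248.7]), ([279, 245, 6, 11, 36], [282.1, 249.9]), ([363, 257, 11, 12, 68], [367.4, 262.6])]
tri R (array([ 0.4249923 , -0.03129614,  0.05667542]), [np.float64(0.33013840359956964), np.float64(0.31688487094077905)]) L (array([0.45505429, 0.1706238 , 0.05540467]), [np.float64(0.4717455267154801), np.float64(0.5174326739923276)])
[ 0.42441058 -0.0316884   0.057     ] [0.45427623 0.16972677 0.057     ] 0.20361735502981654
yaw -0.147206400018215 O [0.48880264 0.06168542]
fl [0.4172 0.1582 0.018 ] [286.1 265.1] [337.3 251.2]
fr [ 0.3923 -0.0099  0.018 ] [357.4 275.9] [393.1 223.4]
tin [0.5241 0.0135 0.076 ] [348.7 218.3] [343.8 186.4]
barR0 [0.4876 0.0538 0.026 ] [330.3 235.2] [343.9 216. ]
barR1 [ 0.4775 -0.0145  0.026 ] [359.4 239.5] [365.1 206.6]
br [ 0.4243 -0.0324  0.057 ] [368.8 263. ] [388.6 200.5]
lane [0.4331 0.027  0.018 ] [341.6 258.4] [369.3 223. ]
```

Call:
move_arm([
  [[0.6,-0.53,0,0,0,0],[0.6,-0.53,0,0,0,0],[0.6,-0.53,0,0,0,0],[0.6,-0.53,0,0,0,0],[0.6,-0.53,0,0,0,0],[0.6,-0.53,0,0,0,0],[0.6,-0.53,0,0,0,0],[0.6,-0.53,0,0,0,0],[0.6,-0.53,0,0,0,0],[0.6,-0.53,0,0,0,0]],
], grip=0.53)

```text
time_s: 2.0
position: [0.384, -0.1089, 0.231]
eef_rot: [3.138, -0.002, 0.405]
ft_force: [1.3, -1.1, -0.1]
grip_width: 0.0453
```

Call:
move_arm([
  [[0,0,0,0,0,0.8],[0,0,0,0,0,0.8],[0,0,0,0,0,0.8],[0,0,0,0,0,0.8],[0,0,0,0,0,0.75],[0.12,-0.45,0.4,0,0,0],[0.12,-0.45,0.4,0,0,0],[0.12,-0.45,0.4,0,0,0],[0.12,-0.45,0.4,0,0,0],[0.12,-0.45,0.4,0,0,0]],
])

```text
time_s: 3.0
position: [0.431, -0.0355, 0.1326]
eef_rot: [-3.109, -0.014, -0.104]
ft_force: [-0.2, -1.4, 0.2]
grip_width: 0.0452
```

```bash
python3 - <<'E'
from h import *
s=readout.sense();print(s["position"],s["eef_rot"],s["joint_positions"].round(3))
p=read_camera("wrist");cv2.imwrite("pics/w1.png",p["pixels"]);s=readout.sense();print(s["position"],s["eef_rot"])
print(np.round(p["cam_to_world"],3).tolist())
for nm,X in dict(br=(.4243,-.0324,.057),lane=(.4331,.027,.018),tin=(.5241,.0135,.076)).items(): print(nm,proj(p,X).round(1))
h=cv2.cvtColor(p["pixels"],cv2.COLOR_BGR2HSV)
k,l,st,c=cv2.connectedComponentsWithStats(cv2.inRange(h,(7,170,120),(18,255,255)))
print([(st[i].tolist(),c[i].round(1).tolist()) for i in range(1,k) if st[i,4]>50])
E
```

```text
[ 0.43103094 -0.03545132  0.13263477] [-3.10877194 -0.01388615 -0.10436934] [-0.105  0.131 -0.416  1.01   0.033  3.141]
[ 0.43060904 -0.03457969  0.12997186] [-3.10766325 -0.01079734 -0.10323665]
[[-0.104, -0.952, -0.287, 0.506], [-0.994, 0.09, 0.062, -0.048], [-0.033, 0.292, -0.956, 0.277], [0.0, 0.0, 0.0, 1.0]]
br [320.3 221.5]
lane [246.4 200.2]
tin [218.8  73.5]
[([85, 127, 92, 12, 643], [138.0, 132.3]), ([232, 133, 57, 11, 426], [266.1, 137.8]), ([12, 177, 51, 45, 1584], [36.3, 197.7]), ([301, 192, 35, 46, 1127], [318.1, 217.3])]
```

View pics/w1.png

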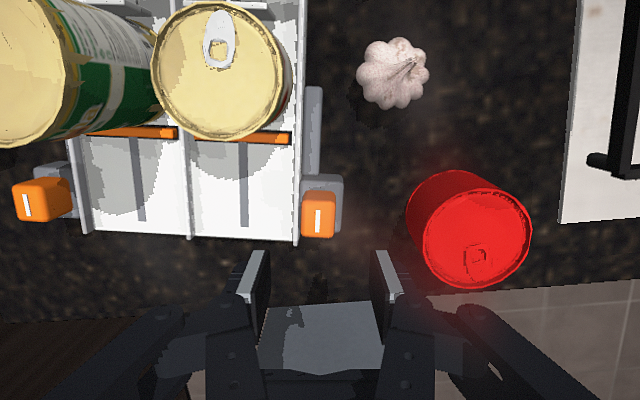

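The wrist joint hit its +3.14 limit (yaw would need 3.28), so I'll use the half-turned grasp (yaw ≈ 2.99). The picture confirms: small ring-pull tin at (221,70) in the right lane, its button at (318,215), red look-alike at (470,230).

Call:
move_arm([
  [[0,0,-0.5,0,0,-1],[0,0,-0.5,0,0,-1],[0,0,0,0,0,-1],[0,0,0,0,0,-1],[0,0,0,0,0,-1],[0,0,0,0,0,-1],[0,0,0,0,0,-1],[0,0,0,0,0,-1],[0,0,0,0,0,-1],[0,0,0,0,0,-1]],
])

```text
time_s: 4.05
position: [0.4277, -0.0379, 0.1859]
eef_rot: [3.136, -0.032, 1.345]
ft_force: [0.2, -0.9, 0.4]
grip_width: 0.0454
```

Call:
move_arm([
  [[0,0,0,0,0,-1],[0,0,0,0,0,-1],[0,0,0,0,0,-1],[0,0,0,0,0,-1],[0,0,0,0,0,-1],[0,0,0,0,0,-1],[0,0,0,0,0,-1],[0,0,0,0,0,-1],[0,0,0,0,0,-1],[0,0,0,0,0,-1]],
])

```text
time_s: 5.05
position: [0.4259, -0.0406, 0.1924]
eef_rot: [3.111, 0.006, 2.797]
ft_force: [-0.7, 0.1, -0.2]
grip_width: 0.0454
```

```bash
cat >> h.py <<'E'
from scipy.spatial.transform import Rotation as Ro
YAW=-0.1472;O=np.array([.4888,.0617])
def disp(a,b): 
    c,s=np.cos(YAW),np.sin(YAW); return O+[c*a-s*b,s*a+c*b]
def todisp(xy):
    c,s=np.cos(YAW),np.sin(YAW); d=np.array(xy)[:2]-O; return np.array([c*d[0]+s*d[1],-s*d[0]+c*d[1]])
def delta(a,b,z,roll=np.pi,pitch=0,yaw=YAW+np.pi):
    s=readout.sense();R=Ro.from_euler("xyz",s["eef_rot"])
    d=R.inv().apply(np.r_[disp(a,b),z]-s["position"]);r=(R.inv()*Ro.from_euler("xyz",[roll,pitch,yaw])).as_rotvec()
    print("t",s["time_s"],"pos",s["position"].round(4),"rot",s["eef_rot"].round(3),"disp",todisp(s["position"]).round(4),"F",s["ft_force"].round(1),"w",round(s["grip_width"],4))
    print("shift units",(d/.05).round(3),"turn units",np.degrees(r/8).round(3))
E
python3 -c "
from h import *
delta(-.05,-.0725,.13)"
```

```text
t 5.05 pos [ 0.4259 -0.0406  0.1924] rot [3.111 0.006 2.797] disp [-0.0472 -0.1105] F [-0.7  0.1 -0.2] w 0.0454
shift units [0.212 0.696 1.268] turn units [ 0.211  0.063 -1.416]
```

Call:
move_arm([
  [[0,0,0,0.1,0.03,-0.7],[0,0,0,0.1,0.03,-0.75],[0.02,0.2,0.2,0,0,0],[0.02,0.2,0.25,0,0,0],[0.02,0.2,0.25,0,0,0],[0,0.16,0.25,0,0,0],[0,0,0.25,0,0,0],[0,0,0,0,0,0],[0,0,0,0,0,0],[0,0,0,0,0,0]],
])

```text
time_s: 6.05
position: [0.4264, 0.0004, 0.1317]
eef_rot: [3.14, 0.002, 2.988]
ft_force: [-0.0, -0.9, 0.0]
grip_width: 0.0454
```

```bash
python3 - <<'E'
from h import *
delta(-.05,-.0725,.075)
p=read_camera("wrist");cv2.imwrite("pics/w2.png",p["pixels"])
for nm,X in dict(br=(*disp(-.05,-.1025),.057),lane=(*disp(-.05,-.0425),.018),tin=(*disp(.042,-.0425),.076)).items(): print(nm,proj(p,X).round(1))
E
```

```text
t 6.05 pos [4.264e-01 4.000e-04 1.317e-01] rot [3.140e+00 2.000e-03 2.988e+00] disp [-0.0527 -0.0698] F [-0.  -0.9  0. ] w 0.0454
shift units [-0.052 -0.055  1.134] turn units [ 0.013  0.018 -0.044]
br [270.7 214.4]
lane [353.9 196.4]
tin [358.6 344.9]
```

View pics/w2.png

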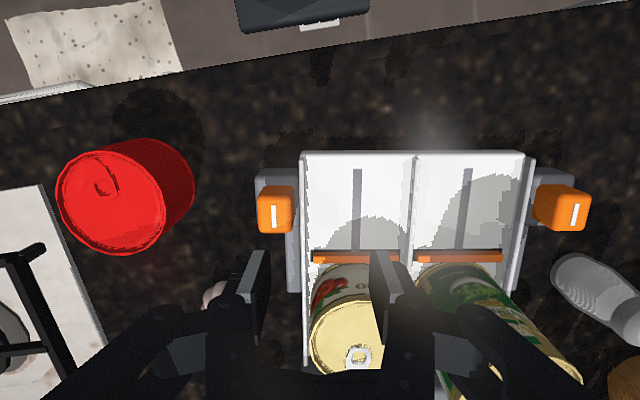

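Shows the tomato tin (picture at (330,285)) behind its bar in the right lane, the right button at (275,215), about 3 px from prediction; fingers line up over button and lane.

Call:
move_arm([
  [[-0.05,-0.02,0.2,0,0,0],[0,0,0.2,0,0,-0.04],[0,0,0.2,0,0,0],[0,0,0.2,0,0,0],[0,0,0.2,0,0,0],[0,0,0.15,0,0,0],[0,0,0,0,0,0],[0,0,0,0,0,0],[0,0,0,0,0,0],[0,0,0,0,0,0]],
])

```text
time_s: 7.1
position: [0.4297, -0.0015, 0.0696]
eef_rot: [3.14, 0.003, 2.992]
ft_force: [-0.3, 0.2, 0.7]
grip_width: 0.0451
```

```bash
python3 - <<'E'
from h import *
delta(-.05,-.0705,.057)
ims=[]
for n in ["scene","top"]:
    p=read_camera(n); c=p["pixels"][150:290,270:450] if n=="scene" else p["pixels"][180:300,270:420]
    ims.append(cv2.resize(c,(780,600) if n=="scene" else (750,600),interpolation=cv2.INTER_CUBIC))
cv2.imwrite("pics/s2.png",cv2.resize(np.hstack(ims),(800,314)))
cv2.imwrite("pics/s2a.png",ims[0])
E
```

```text
t 7.1 pos [ 0.4297 -0.0015  0.0696] rot [3.140e+00 3.000e-03 2.992e+00] disp [-0.0492 -0.0712] F [-0.3  0.2  0.7] w 0.0451
shift units [0.016 0.013 0.251] turn units [ 0.014  0.024 -0.016]
```

View pics/s2a.png

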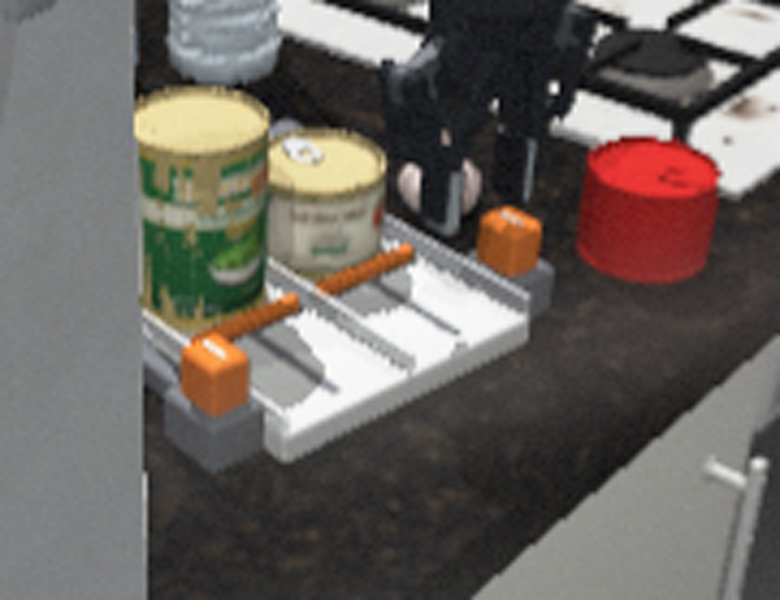

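Finger stands just above the right button (512,215), the other over the lane in front of the tin. Feeling for contact.

Call:
move_arm([
  [[0,0,0.06,0,0,0],[0,0,0.06,0,0,0],[0,0,0.06,0,0,0],[0,0,0.04,0,0,0],[0,0,0.03,0,0,0],[0,0,0.02,0,0,0],[0,0,0.02,0,0,0],[0,0,0.02,0,0,0],[0,0,0,0,0,0],[0,0,0,0,0,0]],
])

```text
time_s: 8.2
position: [0.4301, -0.0015, 0.0537]
eef_rot: [3.14, 0.005, 2.992]
ft_force: [-1.2, 0.1, 1.3]
grip_width: 0.0453
```

Call:
move_arm([
  [[0,0,0.05,0,0,0],[0,0,0.05,0,0,0],[0,0,0.05,0,0,0],[0,0,0.05,0,0,0],[0,0,0.05,0,0,0],[0,0,0.03,0,0,0],[0,0,0.03,0,0,0],[0,0,0.02,0,0,0],[0,0,0.02,0,0,0],[0,0,0.02,0,0,0]],
])

```text
time_s: 9.2
position: [0.4301, -0.0016, 0.0415]
eef_rot: [3.14, 0.01, 2.993]
ft_force: [-6.9, 0.6, 22.7]
grip_width: 0.0452
```

```bash
python3 - <<'E'
from h import *
delta(-.05,-.0705,.039)
p=read_camera("scene");cv2.imwrite("pics/s3.png",cv2.resize(p["pixels"][150:290,270:450],(780,600),interpolation=cv2.INTER_CUBIC))
delta(-.05,-.0705,.039)
E
```

```text
t 9.2 pos [ 0.4301 -0.0016  0.0415] rot [3.14  0.01  2.993] disp [-0.0488 -0.0712] F [-6.9  0.6 22.7] w 0.0452
shift units [0.025 0.014 0.049] turn units [ 0.009  0.07  -0.011]
t 9.25 pos [ 0.4301 -0.0016  0.0415] rot [3.14  0.01  2.993] disp [-0.0488 -0.0712] F [-6.8  0.4 22.6] w 0.0452
shift units [0.025 0.014 0.049] turn units [ 0.009  0.07  -0.011]
```

View pics/s3.png

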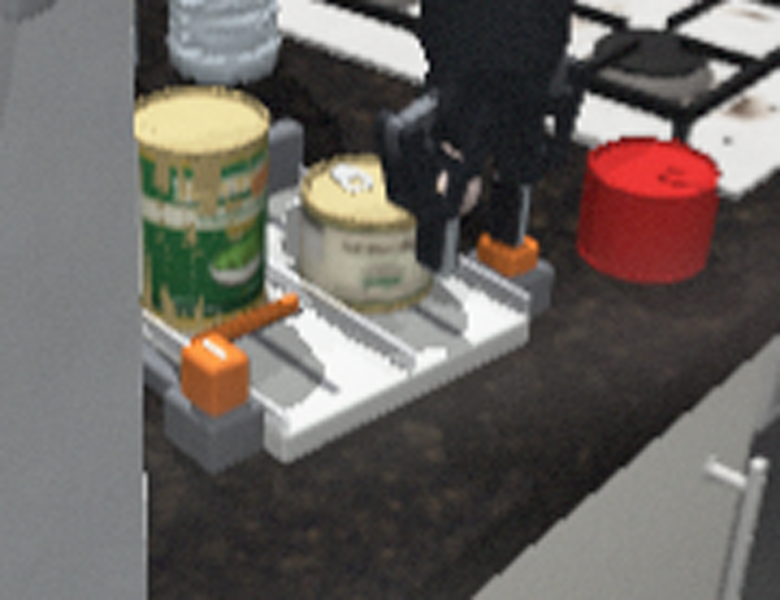

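The button at (508,250) is down (force 22.7 N, fully bottomed), and the tin at (365,235) has popped past its bar and stands upright against the lane finger (-6.9 N in x). A short check that it stays so, then hand in.

```bash
python3 - <<'E'
from h import *
for i in range(3):
    p=read_camera("top"); q=read_camera("scene")
    print([np.round(b["box"]).tolist() for b in boxes_of(q,"tomato_tin_centre")][:2],[np.round(b["box"]).tolist() for b in boxes_of(p,"pea_tin_centre")][:1])
delta(-.05,-.0705,.039)
print(job.close_job())
E
```

```text
[[401.0, 183.0, 437.0, 215.0], [339.0, 191.0, 369.0, 222.0]] [[293.0, 197.0, 328.0, 233.0]]
[[337.0, 188.0, 369.0, 223.0], [402.0, 181.0, 438.0, 215.0]] [[296.0, 197.0, 328.0, 230.0]]
[[400.0, 181.0, 440.0, 217.0], [339.0, 190.0, 371.0, 224.0]] [[293.0, 197.0, 325.0, 230.0]]
t 9.85 pos [ 0.4301 -0.0016  0.0414] rot [3.14  0.01  2.993] disp [-0.0488 -0.0712] F [-7.2  0.3 22.4] w 0.0453
shift units [0.025 0.014 0.049] turn units [ 0.009  0.069 -0.011]
the job is handed in; nothing more can be done
None
```

The job is done and handed in at 9.85 s. One finger holds the right orange button down, and the small tomato tin stands upright against the other finger in the right lane. It has popped past its stop bar and is still short of the dispenser's front edge.

- **Last checks:** Over about 0.6 s the pose and forces held steady. The finger on the button presses with about 22 N, and the tin pushes on the lane finger with about 7 N. The tin's detected box wandered by only 2–3 px. The pea tin's box also stayed within a few pixels of its first position, apart from a slightly larger box bottom.
- **Not measured:** I judged the tin upright from the picture, not by measuring its tilt. The button being at the bottom is inferred from the force and the picture.
- **What disagreed:** My first tool turn ran the last joint to its 3.14 rad limit, so I used the half-turned grip instead. The wrist camera put the button about 3 px from where I had predicted it. I allowed for that before pressing.

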